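Raise the ratchet lamp, slide the seedling tray under it and let the lamp down two notches

TASK

The lamp on the ratchet stand hangs too low for the tray of seedling pots to go beneath it: push the lamp up its sloping toothed rail, click by click, to the top notch. Then slide the tray fully home between the prongs of the stand, straight and up against its foot. Last, press the pawl's tail to let the lamp down exactly two notches from the top and leave the pawl holding it there; the lamp must not touch the tray, and the other things on the bench stay where they are.

Things in the scene. Friction and masses are not known exactly. Their poses are not given: they have to be found in the camera images.
- stand: White bench stand with a fork-shaped base, fixed to the bench. Origin: on the bench, centre of the open bay between the two prongs, where the tray's centre belongs. y points along the bay towards the foot, x across it, away from the robot at yaw 0. Prongs: 18 mm wide and high, inner faces at x = +-64 mm, from y = -53 to the foot.
- foot_face (a point): Middle, at bench level, of the flat front face (24 mm high) of the stand's foot plate, 70 mm from the bay's centre along the stand's y: the tray's +y end stops against it. Behind it stand a column and a guide through which the toothed steel rail slopes up at 35 degrees towards the stand's +y; the lamp on the rail's lower end hangs over the bay.
- lamp_rail (a joint): Slide of rail and lamp, m, along (0, 0.819, 0.574) in the stand's frame: 0 bottom stop, 0.130 top stop. The pawl holds it, within 1.5 mm, at six notches: 0.002, 0.026, 0.050, 0.074, 0.098, 0.122 (top). Starts in the second lowest. Oil-damped: pushing up at 0.05 m/s takes 10 to 14 N; with the pawl lifted, or let go between notches, it sinks of itself at 15 to 30 mm/s.
- lamp: White flat round lamp head, 90 mm across, 22 mm thick, always level. Origin: centre of its underside: at the bottom stop 33 mm above the bench and y = -63 mm in the stand's frame; in the top notch 103 mm (y = +37); two notches below 75 mm (y = -2). In the two lowest notches it is lower than the tray's pots. Rail and lamp weigh about 0.5 kg.
- lamp_handle (a point): Middle of the grip bar of the lamp's dark steel loop handle: a round bar of 12 mm diameter, 70 mm between its leg centres (58 mm inside), along the stand's x axis, 38 mm above the lamp's top face and 22 mm to the -y side of the lamp's centre. It can be pushed towards +y with the fingers standing behind it; the space under the bar is free.
- pawl (a joint): Turn of the dark steel sprung pawl, rad: 0 when it is seated in a notch, up to 0.42 with its tail pressed down. About 0.2 lifts its nose clear of the 8 mm teeth; its spring closes it again when let go.
- pawl_tail (a point): Centre of the top face of the pawl's flat bright steel tail paddle, 62 by 40 mm (along the stand's x and y), on the robot's side of the rail, level when the pawl is seated, about 220 mm above the bench. The pivot is 65 mm from it towards the stand's -y. Pressing it straight down lifts the pawl's nose: 13 mm clears the teeth, 18 mm is safe, 25 mm is the stop; 2 to 5 N.
- tray: White carrier tray, 100 mm (x) by 140 mm (y), with six black square seedling pots fixed in it, 58 mm high in all, about 0.45 kg, loose on the bench. Origin: centre of its underside. Its y points away from its fin handle; at home its y lies along the stand's y, the end without the fin against the foot, with 14 mm to spare to either prong.
- tray_fin (a point): Top edge, middle, of the tray's upright white fin handle, which stands out from the tray's -y end: 14 mm thick (x), 46 mm long (y), its top 52 mm above the bench, its middle 92.5 mm from the tray's centre. It can be pinched from above across its thickness.
- reagent_bottle: White bottle with a blue cap, 150 mm high, 68 mm across; leave it alone. Origin: centre of its underside.
- squat_jar: White jar with a blue lid, 70 mm high, 64 mm across; leave it alone. Origin: centre of its underside.
- spare_pot: Single black square pot, 60 mm; leave it alone. Origin: centre of its underside.
Mind the look-alikes: they are no part of the job. What is shaped like the tray but brown or pink is not meant.

How it is judged:
By the outcome, as a careful person would: the job done as asked, in the order asked, and still so for the second after the job is handed in, with the robot touching nothing.
It also fails if it takes over 72 s, if anything falls off the work surface, if the arm or the gripper's body presses on something with over 40 N, if the wrist force passes 120 N, or if a joint passes its speed limit or range.

ROBOT

A 7-joint arm with a two-finger parallel gripper is mounted at the origin on the work surface. World frame = base frame: x ahead of the robot, y to its left, z up, the work surface at z = 0. Lengths are in m, angles in rad, forces in N, time in s.
With the tool pointing down it reaches from about 0.425 to 0.925 m from the base axis. Payload 6.8 kg.
Tool frame: the origin (TCP) lies at the very end of the fingers, on their centre line; the grasp point (between the pads) lies 19 mm behind it; z points along the fingers, y is the line along which they close (so a half turn about z gives the same grasp; the last joint's range is limited). The gripper opens to 85 mm and grips with 20 to 120 N. Pads are 22 mm wide; open, the fingers measure 114 mm over their backs; the gripper's body (76 mm by 85 mm) begins 54 mm behind the grasp point. The pads swing forward as they close: fully open they stand 13 mm farther back than shut.
Start: joints at [-1.405, 0.477, 0.022, 1.555, -0.011, 1.109, -0.083], TCP at [0.183, 0.65, 0.231] pointing down, gripper open.
Joint ranges: [-2.96, 2.96], [-0.34, 2.1], [-1.41, 1.46], [0.24, 2.44], [-1.37, 4.51], [0.17, 1.92], [-2.96, 2.96]. Speed limits (rad/s): [2.39, 2.39, 3.14, 3.14, 3.14, 3.14, 3.14].

INTERFACE

Orientations are given as a rotation vector (axis times angle).
In Python, from bench import get_obs, viewer, r gives the robot as it stands. The module is installed in compiled form; this text tells all that it offers.
- The arm moves only by the tool play_rows, never from a script. Its argument "commands" is a list that holds one entry, the list of rows, each a list of 5 numbers: the gripper's target within -1 to 1 (shut at 1, half-way at 0, fully open at -1), then the shift along the tool's x, y, z scaled (see below), then the turn about the tool's z scaled (see below). A call has 1 to 12 rows; each row is the pose to reach, as a shift and turn from the pose commanded when the call began, along the tool's axes at that moment; what a row does not reach only later rows make up. The controller multiplies each number of a shift by 0.2 m and each number of a turn by pi/2 rad. A row lasts 1/12 s, in which the tool goes at most 41.7 mm and 7.16 degrees, less where a joint would pass 70% of its speed; a pose out of reach is approached as far as the arm can. A call with a number of a shift or a turn outside -1 to 1 is refused whole. A call with a gripper value outside its range is refused whole. The fingers move at their own pace and stop on an object; "grip_force" is the grip in N (left out, the last holds). Time passes only in rows, so rows that repeat a pose let the fingers close. It gives the time, the measured TCP pose, the force, the opening and the grip force at its end, in the units of the state.
- get_obs(): the state, without advancing time (a new reading comes with each control period).
- viewer.grab_frame(name): name is "scene" or "top" or "wrist"; returns a dict with "pixels" (480x640x3 uint8, red, green, blue), "fovy" (degrees; the focal length in pixels is half the picture's height over the tangent of half this angle, whatever the lens; pixels are square), "cx", "cy" (the principal point, pixels), "distortion" ([k1, k2, p1, p2, k3] as OpenCV has them; the pictures are not rectified), "world_to_cam" (4x4, takes a point from world to camera coordinates); the wrist camera has in their place "hand_eye" (4x4, takes a point from camera to tool coordinates, whose origin is the TCP and whose axes are the flange's). Camera axes: x right, y up, looking along -z (the intrinsics and any distortion apply to the point x, -y, -z); pixel columns grow to the right and rows downward; lengths in m; the calibration is good to about 2 mm. A picture is of the moment at which its call begins: read the wrist's pose just before it. There is no depth.
- r.hand_in(): hands the job in; it is judged then, once.
Trained networks look in a picture, given as the dict that the camera call returned (one of the last four; its "shot" number tells which), for a name from the list of things; names that differ only in an ending like _2 or _b are one class to them, and where a whole thing is asked for, a point or a joint stands for the part that bears it (a point fixed in the world has none). Each returns a list of dicts, best first, with "score" (0 to 1); they miss things now and then, are a little off and sometimes report something else, mostly with a low value. They report only what shows in the picture. A call takes as long as a camera call. They do not tell look-alikes from the thing itself.
- viewer.trace(picture, thing): "pixels" (480x640 bool, what is visible of it) and "rect" ([left, top, right, bottom] in pixels, round what is visible of it).
The state is a dict: "clock": time; "joints": joint angles; "qvel": joint speeds; "tau": joint torques, N m; "tcp_pos": TCP position; "orientation": TCP orientation; "contact_force": force on the tool from outside, world axes, zero at the start; "moment": the same for the moment, N m; "grip_width": finger opening in m; "gripper_force": force on a finger pad.
Only numpy, scipy, OpenCV 4.12 (cv2) and the standard library are available. Lean on these libraries where they do the work, as an engineer would, in place of code of your own. Each camera call takes 0.05 s, during which the arm holds its last target. There are 200 camera calls.

## Working session

There is one attempt and no reset: what is moved stays moved. The work goes in short steps, Python scripts to look and compute and a tool call to move; the robot and the scene stay as the last step left them, time stands still between calls to the robot, and variables do not carry over. Pictures are saved under pics/ and viewed, at most 13 in all, crops included, and the job is handed in when it is done.

Besides the shell and the picture viewer there is one more tool, called after ">>>" as name([rows], argument=value, ...), one row to a line, values as JSON. play_rows: Moves the arm, as the interface text tells. Shifts and turns lie within -1 to 1; 1 stands for 0.2 m of shift or pi/2 rad of turn. Its arguments: {"type":"object","properties":{"commands":{"type":"array","items":{"type":"array","items":{"type":"array","items":{"type":"number","minimum":-1,"maximum":1}}}},"grip_force":{"type":"number"}},"required":["commands"]}

```bash
mkdir -p pics
cat > h.py <<'E'
import numpy as np, cv2, json
from bench import get_obs, viewer, r
def K(f):
    h=f["pixels"].shape[0]; fl=h/2/np.tan(np.radians(f["fovy"])/2)
    return np.array([[fl,0,f["cx"]],[0,fl,f["cy"]],[0,0,1.]]), np.array(f["distortion"],float)
F=np.diag([1,-1,-1,1.])
def w2c(f,o=None):
    if "world_to_cam" in f: return F@np.array(f["world_to_cam"])
    T=np.eye(4); T[:3,:3]=cv2.Rodrigues(np.array(o["orientation"],float))[0]; T[:3,3]=o["tcp_pos"]
    return F@np.linalg.inv(T@np.array(f["hand_eye"]))
def proj(f,P,o=None):
    k,d=K(f); M=w2c(f,o)
    return cv2.projectPoints(np.array(P,float).reshape(-1,3),cv2.Rodrigues(M[:3,:3])[0],M[:3,3],k,d)[0][:,0]
def onz(f,uv,z,o=None):
    k,d=K(f); M=np.linalg.inv(w2c(f,o))
    n=cv2.undistortPoints(np.array(uv,float).reshape(-1,1,2),k,d)[:,0]
    v=np.c_[n,np.ones(len(n))]@M[:3,:3].T; c=M[:3,3]
    return c+v*((z-c[2])/v[:,2])[:,None]
def save(f,n): cv2.imwrite(f"pics/{n}.png",f["pixels"][:,:,::-1])
E
python3 - <<'E'
from h import *
o=get_obs(); print({k:np.round(v,3).tolist() for k,v in o.items()})
ims=[]
for n in ("scene","top"):
    f=viewer.grab_frame(n); save(f,n); print(n,f["fovy"],np.round(np.linalg.inv(w2c(f)),3).tolist())
    for t in ["stand","lamp","lamp_handle","pawl_tail","tray","tray_fin","reagent_bottle","squat_jar","spare_pot"]:
        for q in viewer.trace(f,t)[:3]:
            ys,xs=np.nonzero(q["pixels"]); print(t,round(q["score"],2),np.round(q["rect"]).tolist(),len(xs),np.round([xs.mean(),ys.mean()],1).tolist() if len(xs) else '')
E
```

```text
{'clock': 0.0, 'joints': [-1.405, 0.478, 0.022, 1.556, -0.012, 1.109, -0.083], 'qvel': [-0.001, 0.0, -0.0, -0.001, 0.002, 0.001, 0.0], 'tau': [-0.0, -59.646, 1.608, -28.118, 0.013, 0.01, -0.0], 'tcp_pos': [0.182, 0.649, 0.23], 'orientation': [-0.429, -3.112, 0.003], 'contact_force': [0.019, 0.549, 0.147], 'moment': [-0.024, 0.007, 0.064], 'gripper_force': 0.0, 'grip_width': 0.085}
scene 43.49168970223985 [[-0.325, 0.767, -0.553, 1.514], [0.946, 0.26, -0.195, 0.315], [-0.006, -0.587, -0.81, 1.569], [0.0, 0.0, 0.0, 1.0]]
stand 0.65 [286.0, 239.0, 402.0, 334.0] 5559 [349.8, 285.9]
lamp 0.9 [284.0, 249.0, 369.0, 283.0] 1027 [310.2, 266.8]
lamp_handle 0.82 [286.0, 247.0, 371.0, 283.0] 1205 [313.5, 265.6]
lamp_handle 0.58 [344.0, 240.0, 399.0, 268.0] 366 [381.2, 250.6]
pawl_tail 0.86 [344.0, 237.0, 402.0, 264.0] 453 [379.5, 251.0]
tray 0.94 [218.0, 229.0, 280.0, 277.0] 1673 [250.5, 252.0]
tray 0.93 [250.0, 182.0, 306.0, 225.0] 1402 [278.3, 204.6]
tray 0.93 [197.0, 293.0, 258.0, 326.0] 1799 [223.6, 309.6]
tray_fin 0.74 [224.0, 235.0, 281.0, 279.0] 1649 [250.5, 252.2]
tray_fin 0.74 [285.0, 2
[... 607 characters left out ...]
[319.5, 224.9]
pawl_tail 0.63 [227.0, 213.0, 285.0, 256.0] 630 [244.5, 235.9]
tray 0.82 [368.0, 288.0, 432.0, 350.0] 1919 [396.7, 316.0]
tray 0.65 [462.0, 254.0, 540.0, 304.0] 2030 [504.2, 278.9]
tray 0.62 [445.0, 170.0, 488.0, 234.0] 2025 [467.5, 206.0]
tray_fin 0.9 [372.0, 220.0, 448.0, 262.0] 1951 [399.8, 240.4]
tray_fin 0.86 [466.0, 252.0, 538.0, 302.0] 2131 [503.8, 278.7]
tray_fin 0.76 [359.0, 141.0, 429.0, 188.0] 1958 [396.8, 164.0]
reagent_bottle 0.63 [116.0, 276.0, 156.0, 299.0] 771 [135.9, 286.3]
squat_jar 0.92 [318.0, 152.0, 343.0, 177.0] 468 [328.3, 162.7]
squat_jar 0.75 [224.0, 201.0, 355.0, 258.0] 5800 [283.0, 228.1]
spare_pot 0.77 [139.0, 199.0, 158.0, 222.0] 555 [147.9, 211.0]
```

View pics/scene.png

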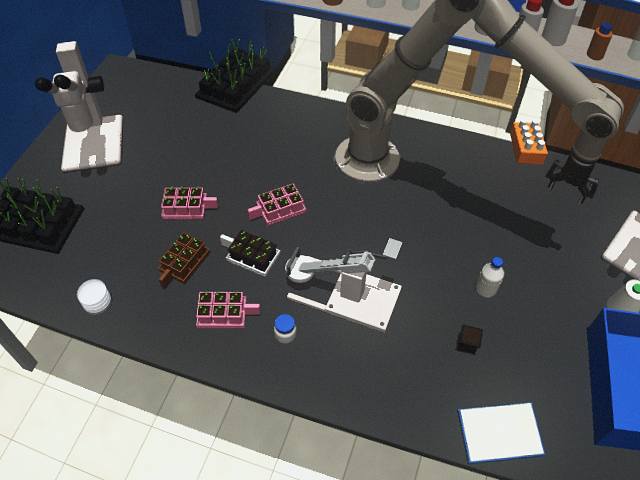

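View pics/top.png

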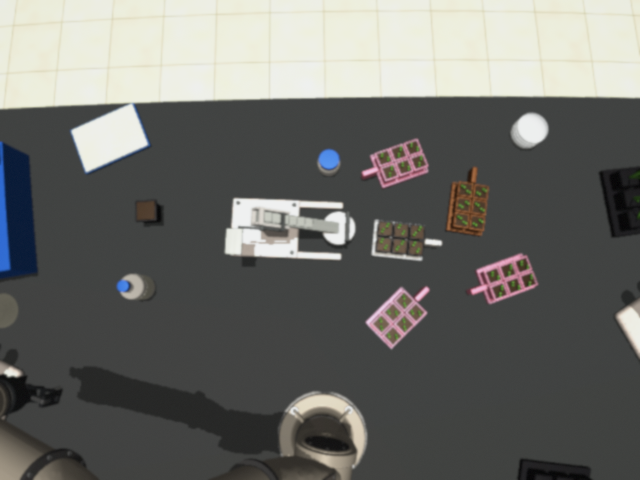

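Tray (white) in the top view at about (397,240), fin towards (435,242). The stand opens to the right, with prong tips near (342,205) and (341,256) and the pawl tail near (233,242). I'll zoom in for corners.

Run:
```python
from h import *
a=cv2.imread('pics/top.png')[185:275,220:450]; cv2.imwrite('pics/c1.png',cv2.resize(a,None,fx=3.4,fy=3.4,interpolation=cv2.INTER_CUBIC))
a=cv2.imread('pics/scene.png')[220:340,210:410]; cv2.imwrite('pics/c2.png',cv2.resize(a,None,fx=4,fy=4,interpolation=cv2.INTER_CUBIC))
```

```text
(no output)
```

View pics/c1.png

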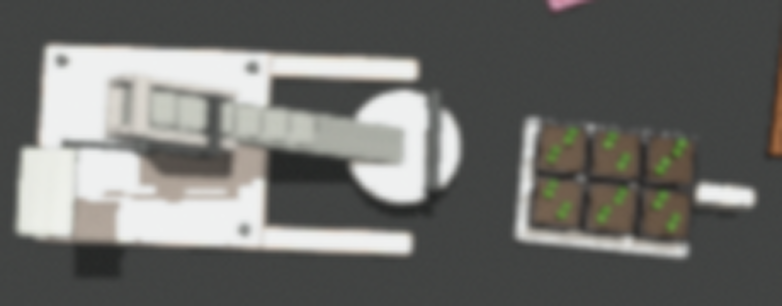

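View pics/c2.png

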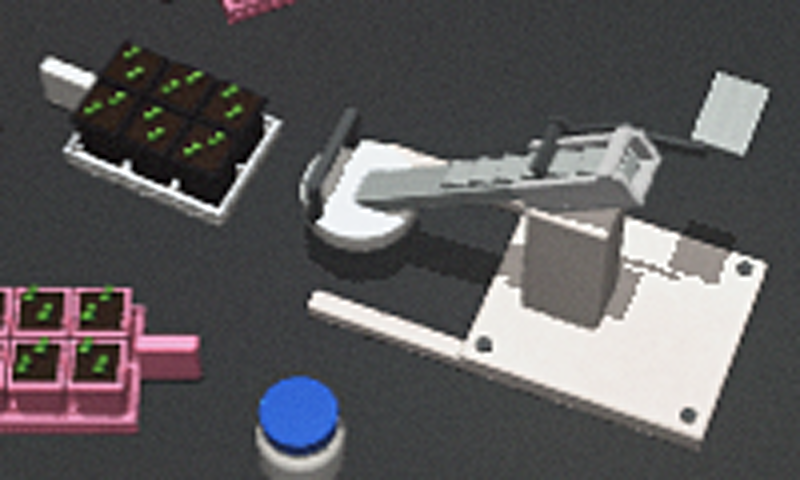

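Run:
```python
from h import *
from scipy.optimize import least_squares
ft=viewer.grab_frame("top"); fs=viewer.grab_frame("scene")
T=lambda a:np.array(a,float)/3.4+[220,185]-0.35
S=lambda a:np.array(a,float)/4+[210,220]-0.35
loc=np.array([[82,-53,18],[64,-53,18],[-82,-53,18],[-64,-53,18]])/1e3
uv=T([[418,60],[418,80],[413,255],[411,234]])
fx=T([[268,100],[265,220]])
def tw(p,L):
    c,s=np.cos(p[2]),np.sin(p[2]); L=np.asarray(L); return np.c_[c*L[:,0]-s*L[:,1]+p[0],s*L[:,0]+c*L[:,1]+p[1],L[:,2]]
def res(p):
    a=(proj(ft,tw(p,loc))-uv).ravel()
    q=onz(ft,fx,.024); c,s=np.cos(p[2]),np.sin(p[2])
    ly=-s*(q[:,0]-p[0])+c*(q[:,1]-p[1])
    return np.r_[a,(ly-.07)*450]
s=least_squares(res,[.5,.05,0]); print("stand",s.x,np.round(s.fun,1))
print("onz18 prongs",np.round(onz(ft,uv,.018),4).tolist())
def tri(a,b):
    A=w2c(ft);B=w2c(fs);ka,da=K(ft);kb,db=K(fs)
    X=cv2.triangulatePoints(A[:3],B[:3],cv2.undistortPoints(np.array(a).reshape(1,1,2),ka,da)[0].T,cv2.undistortPoints(np.array(b).reshape(1,1,2),kb,db)[0].T)
    return (X[:3]/X[3]).ravel()
def inloc(X):
    c,q=np.cos(s.x[2]),np.sin(s.x[2]);d=X[:2]-s.x[:2];return np.round([c*d[0]+q*d[1],-q*d[0]+c*d[1],X[2]],4)
for n,a,b in [("tail",T([47,192]),S([730.5,113])),("handle end far",T([433,92]),S([310,205])),("handle end near",T([430,210]),S([350,115])),("fin",T([726,195]),S([72,70])),
 ("trayFL far",T([528,118]),S([221,212])),("trayNear",T([517,240]),S([282,123]))]:
    X=tri(a,b);print(n,np.round(X,4),"local",inloc(X))
print("fin at .052",onz(ft,T([[697,193],[755,197]]),.052),onz(fs,S([[42,60],[72,70]]),.052))
```

```text
stand [ 0.56746883 -0.01383595 -0.05049515] [-0.1 -0.1 -0.3  0.3 -0.2  0.   0.6 -0.2  0.3 -0.4]
onz18 prongs [[0.6465, -0.0712, 0.018], [0.6295, -0.0707, 0.018], [0.4829, -0.0632, 0.018], [0.5003, -0.0619, 0.018]]
tail [0.5157 0.2051 0.2136] local [-0.0627  0.2161  0.2136]
handle end far [ 0.6056 -0.0779  0.09  ] local [ 0.0413 -0.062   0.09  ]
handle end near [ 0.5135 -0.0764  0.0829] local [-0.0508 -0.0653  0.0829]
fin [ 0.5233 -0.3129  0.0531] local [-0.029  -0.3009  0.0531]
trayFL far [ 0.594  -0.1589  0.0251] local [ 0.0338 -0.1436  0.0251]
trayNear [ 0.4935 -0.1474  0.0152] local [-0.0672 -0.1371  0.0152]
fin at .052 [[ 0.52628766 -0.29283694  0.052     ]
 [ 0.52218502 -0.3400375   0.052     ]] [[ 0.52094833 -0.33662609  0.052     ]
 [ 0.52240832 -0.3099133   0.052     ]]
```

Fits agree with the given sizes: stand at (0.567, -0.014) with yaw -2.9°, bay opening to -y. Bar at local (0, -0.064, 0.108), tail at local (-0.063, 0.216). Fin at about (0.524, -0.316). Starting to move: lift, turn and shut the fingers.

>>> play_rows([
  [[1,-0.2,0,-0.2,0.08],[1,-0.4,0,-0.4,0.16],[1,-0.6,0,-0.6,0.24],[1,-0.8,0,-0.6,0.32],[1,-1,0,-0.6,0.4],[1,-1,0,-0.6,0.48],[1,-1,0,-0.6,0.56],[1,-1,0,-0.6,0.64],[1,-1,0,-0.6,0.72],[1,-1,0,-0.6,0.8],[1,-1,0,-0.6,0.858],[1,-1,0,-0.6,0.858]],
])

```text
clock: 2.1
tcp_pos: [0.3749, 0.5959, 0.3512]
orientation: [2.28, 2.161, -0.0]
contact_force: [0.3, 0.3, -0.2]
grip_width: 0.0002
gripper_force: 0.0
```

>>> play_rows([
  [[1,-0.2,0.1,0,0],[1,-0.4,0.2,0,0],[1,-0.6,0.3,0,0],[1,-0.8,0.4,0,0],[1,-1,0.5,0,0],[1,-1,0.5,0,0]],
])

```text
clock: 2.6
tcp_pos: [0.4684, 0.3838, 0.3522]
orientation: [2.281, 2.157, 0.001]
contact_force: [0.6, -1.3, 0.3]
grip_width: 0.0002
gripper_force: 0.0
```

>>> play_rows([
  [[1,-0.2,0.1,0,0],[1,-0.4,0.2,0,0],[1,-0.6,0.3,0,0],[1,-0.8,0.4,0,0],[1,-1,0.5,0,0],[1,-1,0.5,0,0]],
])

```text
clock: 3.1
tcp_pos: [0.5567, 0.1786, 0.3521]
orientation: [2.28, 2.157, 0.0]
contact_force: [-0.1, -1.2, -0.3]
grip_width: 0.0003
gripper_force: 0.0
```

>>> play_rows([
  [[1,-0.2,0,0,0],[1,-0.4,0,0,0],[1,-0.6,0,0,0],[1,-0.8,0,0,0],[1,-1,0,0,0],[1,-1,0,0,0]],
])

```text
clock: 3.6
tcp_pos: [0.5433, -0.0237, 0.3523]
orientation: [2.285, 2.152, -0.001]
contact_force: [-0.4, -1.1, 0.6]
grip_width: -0.0001
gripper_force: 0.0
```

>>> play_rows([
  [[1,-0.16,0.04,0,0],[1,-0.32,0.08,0,0],[1,-0.475,0.12,0,0],[1,-0.475,0.12,0.2,0],[1,-0.475,0.12,0.4,0],[1,-0.475,0.12,0.6,0],[1,-0.475,0.12,0.6,0],[1,-0.475,0.12,0.6,0]],
])

```text
clock: 4.27
tcp_pos: [0.5625, -0.1093, 0.2304]
orientation: [-2.273, -2.165, 0.005]
contact_force: [0.7, -0.3, 0.6]
grip_width: 0.0002
gripper_force: 0.0
```

```bash
cat > loc.py <<'E'
from h import *
ST=np.array([.5675,-.0138]);YW=-.0505
c,s=np.cos(YW),np.sin(YW);RL=np.array([[c,-s],[s,c]])
def L(p): p=np.asarray(p); return np.round(np.r_[RL.T@(p[:2]-ST),p[2]],4)
def W(l): l=np.asarray(l,float); return np.r_[RL@l[:2]+ST,l[2]]
def head(o): R=cv2.Rodrigues(np.array(o["orientation"],float))[0]; return np.degrees(np.arctan2(R[1,1],R[0,1])),R
E
python3 - <<'E'
from loc import *
o=get_obs(); f=viewer.grab_frame("wrist"); save(f,"w1"); print(o["tcp_pos"],L(o["tcp_pos"]),head(o)[0])
for n,p in [("bar",W([0,-.0637,.114])),("barL",W([-.035,-.0637,.114])),("barR",W([.035,-.0637,.114]))]: print(n,proj(f,p,o))
E
```

```text
[ 0.56254197 -0.10925708  0.23044414] [-1.000e-04 -9.560e-02  2.304e-01] -2.8024405478865524
bar [[322.57124452 195.95090884]]
barL [[275.13802904 195.88845595]]
barR [[370.03545055 196.11393581]]
```

View pics/w1.png

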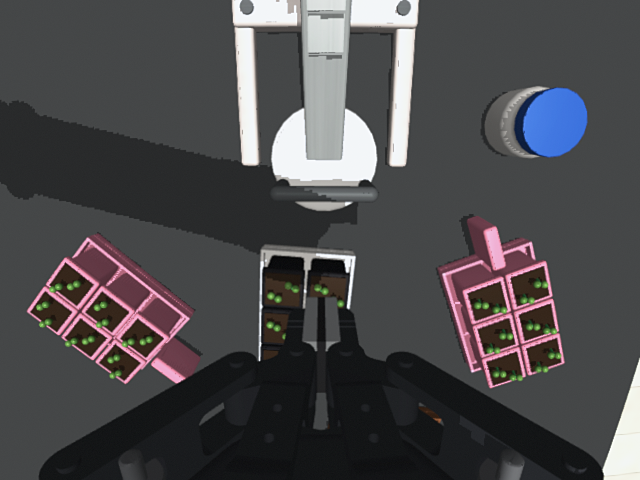

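The wrist view shows the bar at row 193, columns 272–377, against a prediction of (322.6, 196). The stand pose is good to 1–2 mm. The tray's front edge is at row ~248, columns 262–355. Descending behind the bar, then pushing.

>>> play_rows([
  [[1,-0.05,0,0.15,0],[1,-0.05,0,0.3,0],[1,-0.05,0,0.45,0],[1,-0.05,0,0.6,0],[1,-0.05,0,0.69,0],[1,-0.05,0,0.69,0],[1,-0.05,0,0.69,0]],
])

```text
clock: 4.9
tcp_pos: [0.5649, -0.1198, 0.0954]
orientation: [2.274, 2.164, 0.003]
contact_force: [-0.1, -0.7, 1.0]
grip_width: -0.0003
gripper_force: 0.0
```

Run:
```python
from loc import *
o=get_obs(); print(L(o["tcp_pos"]),o["contact_force"])
```

```text
[ 0.0028 -0.1059  0.0954] [-0.08055306 -0.65124008  0.96516744]
```

>>> play_rows([
  [[1,0.05,-0.01,0.03,0],[1,0.1,-0.01,0.03,0],[1,0.12,-0.01,0.016,0],[1,0.14,-0.01,0.002,0],[1,0.16,-0.01,-0.012,0],[1,0.18,-0.01,-0.026,0],[1,0.2,-0.01,-0.04,0],[1,0.22,-0.01,-0.054,0],[1,0.24,-0.01,-0.068,0],[1,0.26,-0.01,-0.082,0],[1,0.28,-0.01,-0.096,0],[1,0.3,-0.01,-0.11,0]],
])

```text
clock: 5.9
tcp_pos: [0.5635, -0.0633, 0.1158]
orientation: [2.277, 2.159, -0.005]
contact_force: [0.4, -10.4, -7.5]
grip_width: -0.0005
gripper_force: 5.3
```

Run:
```python
from loc import *
o=get_obs(); print(L(o["tcp_pos"]),o["contact_force"])
f=viewer.grab_frame("wrist"); save(f,"w2"); q=viewer.trace(f,"lamp")
print([(x["score"],x["rect"]) for x in q[:2]])
for s in (.026,.05,.06,.074): print(s,proj(f,W([0,-.085+.819*s,.033+.574*s+.066]),o))
```

```text
[-0.0015 -0.0497  0.1158] [  0.4458332  -10.42885253  -7.51713064]
[(0.65, [230.1, 0.4, 431.0, 306.2])]
0.026 [[325.30051562 337.83801953]]
0.05 [[325.77761087 316.30363927]]
0.06 [[326.01512869 305.53458598]]
0.074 [[326.39712331 288.14747216]]
```

>>> play_rows([
  [[1,0.02,0,-0.014,0],[1,0.04,0,-0.028,0],[1,0.06,0,-0.042,0],[1,0.08,0,-0.056,0],[1,0.1,0,-0.07,0],[1,0.12,0,-0.084,0],[1,0.14,0,-0.098,0],[1,0.16,0,-0.112,0],[1,0.18,0,-0.126,0],[1,0.2,0,-0.14,0],[1,0.22,0,-0.154,0],[1,0.235,0,-0.165,0]],
])

```text
clock: 7.0
tcp_pos: [0.566, -0.0164, 0.1489]
orientation: [2.277, 2.159, -0.005]
contact_force: [0.7, -9.5, -5.5]
grip_width: 0.0001
gripper_force: 5.0
```

Run:
```python
from loc import *
o=get_obs(); print(L(o["tcp_pos"]),o["contact_force"])
```

```text
[-0.0014 -0.0026  0.1489] [ 0.65534304 -9.46272151 -5.51897827]
```

>>> play_rows([
  [[1,0.015,0,-0.01,0],[1,0.03,0,-0.02,0],[1,0.035,0,-0.024,0],[1,0.035,0,-0.024,0]],
])

```text
clock: 7.33
tcp_pos: [0.5666, -0.008, 0.1545]
orientation: [2.277, 2.161, -0.002]
contact_force: [-2.4, -6.0, 3.4]
grip_width: 0.0005
gripper_force: 3.3
```

Run:
```python
from loc import *
o=get_obs(); print(L(o["tcp_pos"]),o["contact_force"])
```

```text
[-0.0012  0.0057  0.1545] [-2.44844867 -6.03048339  3.44825943]
```

>>> play_rows([
  [[1,-0.1,0,0,0],[1,-0.2,0,0,0],[0,-0.4,0,-0.1,0],[0,-0.6,0,-0.2,0],[0,-0.8,-0.05,-0.2,0],[0,-1,-0.1,-0.2,0],[0,-1,-0.14,-0.2,0],[0,-1,-0.14,-0.2,0]],
])

```text
clock: 8.0
tcp_pos: [0.5263, -0.2079, 0.1944]
orientation: [2.284, 2.155, -0.0]
contact_force: [-0.3, -0.4, -0.1]
grip_width: 0.0427
gripper_force: 0.0
```

>>> play_rows([
  [[0,-0.2,0,0,0],[0,-0.4,0,0,0],[0,-0.55,0,0,0.04],[0,-0.55,0,0,0.04],[0,-0.55,0,0,0.04]],
])

```text
clock: 8.42
tcp_pos: [0.5234, -0.3145, 0.1936]
orientation: [2.345, 2.089, 0.0]
contact_force: [0.5, 0.3, -0.3]
grip_width: 0.0431
gripper_force: 0.0
```

Run:
```python
from loc import *
o=get_obs(); f=viewer.grab_frame("wrist"); save(f,"w3"); print(o["tcp_pos"],L(o["tcp_pos"]),head(o)[0],o["grip_width"])
for n in ("tray","tray_fin"):
  for q in viewer.trace(f,n)[:2]: print(n,q["score"],q["rect"])
fs=viewer.grab_frame("scene")
for n in ("lamp","lamp_handle"):
  for q in viewer.trace(fs,n)[:2]: print(n,q["score"],q["rect"])
for s in (.098,.122):
  y,z=-.063+.819*s,.033+.574*s
  a=np.linspace(0,6.28,40); P=[W([.045*np.cos(t),y+.045*np.sin(t),z+h]) for t in a for h in (0,.022)]
  for fr,ob in((fs,None),(f,o)):
    p=proj(fr,P,ob); b=proj(fr,[W([-.041,y-.022,z+.06]),W([.041,y-.022,z+.06])],ob)
    print(s,np.round(np.r_[p.min(0),p.max(0)]),np.round(b).tolist())
a=cv2.imwrite('pics/c3.png',cv2.resize(fs["pixels"][200:340,200:420,::-1],None,fx=3.6,fy=3.6,interpolation=cv2.INTER_CUBIC))
```

```text
[ 0.52344764 -0.3145203   0.1935506 ] [-0.0288 -0.3026  0.1936] -6.6035743273242336 0.04307113268351908
tray 0.98 [190.1, 321.7, 319.9, 438.4]
tray 0.82 [263.5, 16.3, 390.9, 255.5]
tray_fin 0.97 [0.0, 31.4, 190.6, 225.2]
tray_fin 0.91 [358.2, 257.9, 559.4, 367.8]
lamp 0.63 [308.5, 242.9, 400.7, 278.2]
lamp_handle 0.87 [310.1, 242.7, 396.9, 281.4]
0.098 [302. 252. 332. 281.] [[315.0, 244.0], [305.0, 265.0]]
0.098 [ 253. -323.  420. -224.] [[255.0, -319.0], [426.0, -310.0]]
0.122 [308. 251. 339. 281.] [[321.0, 243.0], [311.0, 265.0]]
0.122 [ 253. -319.  414. -142.] [[265.0, -235.0], [398.0, -193.0]]
```

View pics/w3.png

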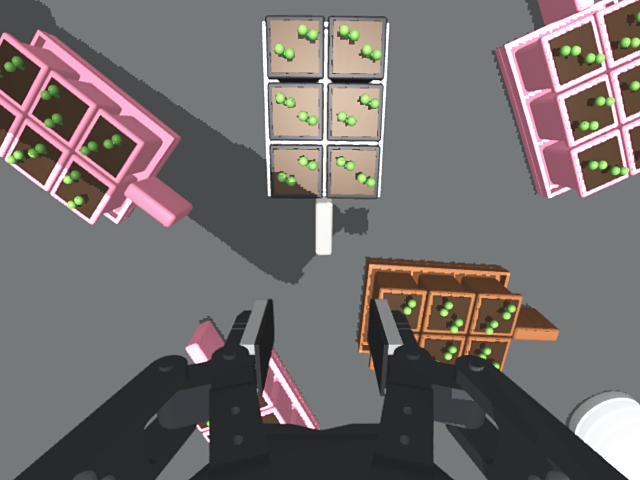

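Lamp matches the top-notch prediction (left edge 308). The white fin is at columns 317–331, rows 199–254, and the tray looks nearly aligned with the tool.

Run:
```python
from loc import *
o=get_obs(); f=viewer.grab_frame("wrist")
p=onz(f,[[323.5,201],[324,253]],.052,o); q=onz(f,[[267,18],[386,18],[272,197],[380,197]],.058,o)
print(p,np.linalg.norm(p[1]-p[0])); print(q,q.mean(0))
yv=(q[0]+q[1]-q[2]-q[3])/2; print("tray y heading-90",np.degrees(np.arctan2(-yv[0],yv[1])), np.linalg.norm(yv),np.linalg.norm(q[1]-q[0]))
m=p.mean(0); print("fin mid",m,L(m),"tray center local",L(q.mean(0)))
h,R=head(o); print("head y_t",h,"shift tool",R.T@(m-o["tcp_pos"])/.2)
```

```text
[[ 0.5279776  -0.28917025  0.052     ]
 [ 0.52354731 -0.33373936  0.052     ]] 0.0447887535442774
[[ 0.50309772 -0.15464048  0.058     ]
 [ 0.58541871 -0.16370218  0.058     ]
 [ 0.4879084  -0.28021337  0.058     ]
 [ 0.57289552 -0.28965534  0.058     ]] [ 0.53733009 -0.22205284  0.058     ]
tray y heading-90 -6.287346117226623 0.12652404499012873 0.08281823975184284
fin mid [ 0.52576245 -0.31145481  0.052     ] [-0.0267 -0.2994  0.052 ] tray center local [-0.0196 -0.2095  0.058 ]
head y_t -6.350112251147991 shift tool [0.00350659 0.00908021 0.7054263 ]
```

>>> play_rows([
  [[0.35,0.0,0.01,0,0],[0.35,0.0,0.01,0.15,0],[0.35,0.0,0.01,0.3,0],[0.35,0.0,0.01,0.45,0],[0.35,0.0,0.01,0.6,0],[0.35,0.0,0.01,0.7,0],[0.35,0.0,0.01,0.8,0],[0.35,0.0,0.01,0.88,0],[0.35,0.0,0.01,0.88,0],[0.35,0,0.01,0.88,0]],
])

```text
clock: 9.6
tcp_pos: [0.5248, -0.3138, 0.0166]
orientation: [-2.343, -2.091, 0.001]
contact_force: [-0.3, -0.8, 0.2]
grip_width: 0.0279
gripper_force: 0.0
```

Run:
```python
from loc import *
o=get_obs(); print(L(o["tcp_pos"]),head(o)[0],o["contact_force"],o["grip_width"])
f=viewer.grab_frame("wrist"); save(f,"w4")
```

```text
[-0.0275 -0.3018  0.0166] -6.497959907286032 [-0.28035846 -0.76109679  0.24783261] 0.02786861040945402
```

View pics/w4.png

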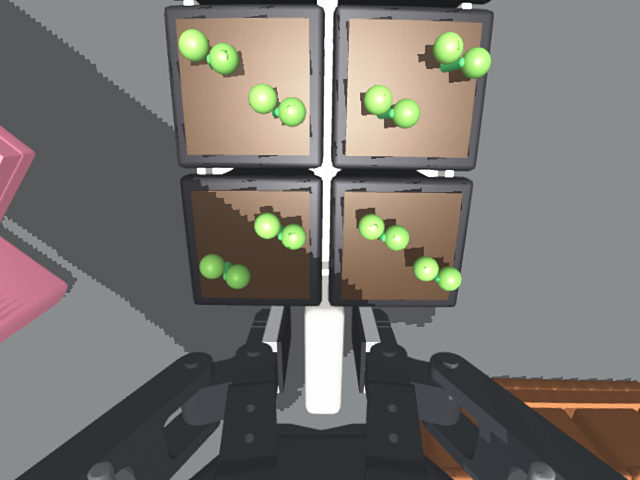

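The fin (columns 304–340) sits centred between the pads with no contact force. Closing.

>>> play_rows([
  [[1,0,0,0,0],[1,0,0,0,0],[1,0,0,0,0],[1,0,0,0,0],[1,0,0,0,0],[1,0,0,0,0]],
], grip_force=40)

```text
clock: 10.15
tcp_pos: [0.5261, -0.3147, 0.0185]
orientation: [2.343, 2.09, 0.002]
contact_force: [0.3, 1.0, 6.4]
grip_width: 0.0135
gripper_force: 40.4
```

Run:
```python
from loc import *
o=get_obs(); h,R=head(o);l=L(o["tcp_pos"]); print(l,h,o["contact_force"],o["grip_width"],o["gripper_force"])
for ly in (-.26,-.215,-.0925-.0021): 
    print(ly,R.T@(W([0,ly,o["tcp_pos"][2]])-o["tcp_pos"])/.2)
```

```text
[-0.0262 -0.3026  0.0185] -6.522688286466984 [0.3286869  1.04874364 6.43327612] 0.013515803797586913 40.43798267841339
-0.26 [2.20940545e-01 1.17012796e-01 1.59061296e-04]
-0.215 [ 4.45489259e-01  1.02770330e-01 -6.66046400e-06]
-0.0946 [ 1.04628182e+00  6.46638230e-02 -4.50058241e-04]
```

>>> play_rows([
  [[1,0.04,0.012,-0.01,0],[1,0.08,0.025,-0.01,-0.01],[1,0.13,0.04,-0.01,-0.02],[1,0.18,0.06,-0.01,-0.03],[1,0.23,0.08,-0.01,-0.04],[1,0.28,0.1,-0.01,-0.04],[1,0.33,0.105,-0.01,-0.04],[1,0.37,0.105,-0.01,-0.04],[1,0.4,0.105,-0.01,-0.04],[1,0.4,0.105,-0.01,-0.04]],
])

```text
clock: 10.98
tcp_pos: [0.5553, -0.2345, 0.0187]
orientation: [-2.274, -2.166, -0.001]
contact_force: [-0.5, 1.3, -4.2]
grip_width: 0.0136
gripper_force: 39.0
```

Run:
```python
from loc import *
o=get_obs(); h,R=head(o);l=L(o["tcp_pos"]); print(l,h,o["contact_force"],o["grip_width"])
f=viewer.grab_frame("wrist"); save(f,"w5")
ft=viewer.grab_frame("top"); save(ft,"t5")
a=ft["pixels"][185:275,220:450,::-1];b=f["pixels"][:,:,::-1]
cv2.imwrite('pics/m5.png',np.vstack([cv2.resize(a,(640,250),interpolation=cv2.INTER_CUBIC),cv2.resize(b,(448,336))[:, :] if 0 else np.pad(cv2.resize(b,(448,336)),((0,0),(0,192),(0,0)))]))
for ly in (-.0957,): print(R.T@(W([0,ly,o["tcp_pos"][2]])-o["tcp_pos"])/.2)
```

```text
[-0.0011 -0.221   0.0187] -2.7899529539296557 [-0.4873539   1.34503169 -4.22229488] 0.01359159215589872
[0.62644728 0.00647681 0.00110041]
```

View pics/m5.png

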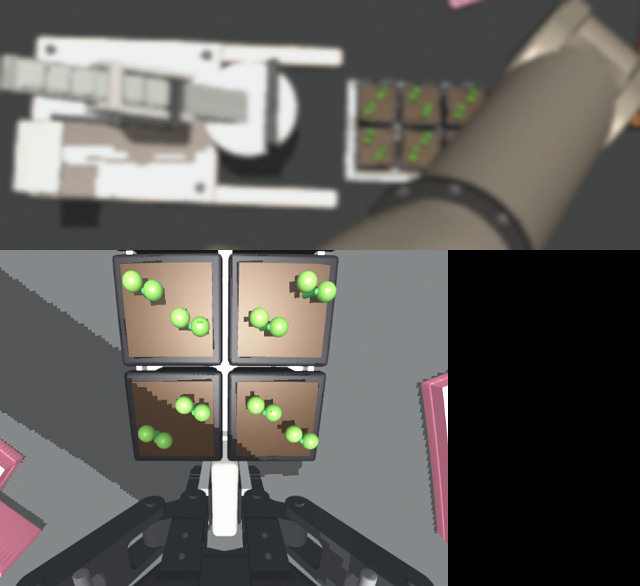

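Tray aligned with the bay, about 3 mm towards the robot (gaps roughly 18 and 10 px in the top crop). Sliding in with a small correction.

>>> play_rows([
  [[1,0.06,0.015,0,0],[1,0.12,0.02,0,0],[1,0.18,0.02,0,0],[1,0.24,0.02,0,0],[1,0.3,0.02,0,0],[1,0.36,0.02,0,0],[1,0.42,0.02,0,0],[1,0.48,0.02,0,0],[1,0.53,0.02,0,0],[1,0.56,0.02,0,0],[1,0.58,0.02,0,0],[1,0.58,0.02,0,0]],
])

```text
clock: 12.08
tcp_pos: [0.565, -0.1199, 0.019]
orientation: [-2.275, -2.165, -0.001]
contact_force: [0.3, 0.7, -4.4]
grip_width: 0.0133
gripper_force: 39.0
```

>>> play_rows([
  [[1,0.008,0,0,0],[1,0.016,0,0,0],[1,0.024,0,0,0],[1,0.032,0,0,0],[1,0.036,0,0,0],[1,0.036,0,0,0]],
])

```text
clock: 12.58
tcp_pos: [0.5653, -0.1141, 0.0191]
orientation: [-2.277, -2.164, -0.0]
contact_force: [-0.5, -0.6, -3.2]
grip_width: 0.0132
gripper_force: 39.1
```

Run:
```python
from loc import *
o=get_obs(); h,R=head(o);l=L(o["tcp_pos"]); print(l,h,o["contact_force"],o["grip_width"])
f=viewer.grab_frame("wrist"); save(f,"w6")
```

```text
[ 0.0029 -0.1003  0.0191] -2.918154753891608 [-0.45229241 -0.60803026 -3.20318887] 0.013203428584434664
```

>>> play_rows([
  [[1,0.008,0,0,0],[1,0.015,0,0,0],[1,0.022,0,0,0],[1,0.028,0,0,0],[1,0.028,0,0,0]],
])

```text
clock: 13.05
tcp_pos: [0.5656, -0.108, 0.019]
orientation: [-2.276, -2.165, -0.0]
contact_force: [0.6, 1.0, -4.2]
grip_width: 0.0134
gripper_force: 39.1
```

Run:
```python
from loc import *
o=get_obs(); h,R=head(o);l=L(o["tcp_pos"]); print(l,h,o["contact_force"],o["moment"],o["grip_width"])
```

```text
[ 0.0029 -0.0942  0.019 ] -2.8796065210668558 [ 0.59244304  1.02300537 -4.1988808 ] [-0.21493417 -0.08476158  0.00798943] 0.013370395245962662
```

>>> play_rows([
  [[1,0.007,0,0,0],[1,0.014,0,0,0],[1,0.021,0,0,0],[1,0.021,0,0,0],[1,0.021,0,0,0]],
])

```text
clock: 13.47
tcp_pos: [0.5658, -0.104, 0.019]
orientation: [-2.277, -2.164, -0.0]
contact_force: [-0.2, 0.5, -4.2]
grip_width: 0.0138
gripper_force: 39.1
```

Run:
```python
from loc import *
o=get_obs(); h,R=head(o);l=L(o["tcp_pos"]); print(l,h,o["contact_force"],o["moment"],o["grip_width"])
f=viewer.grab_frame("scene"); save(f,"s7"); 
for n,y in (("tray",0),):
  for q in viewer.trace(f,n)[:4]: print(q["score"],q["rect"])
print(proj(f,[W([x,y,.0]) for x in(.05,-.05) for y in (.07,-.07)]))
```

```text
[ 0.0028 -0.0902  0.019 ] -2.8957395345414714 [-0.19184703  0.49660448 -4.15715411] [-0.26818801 -0.0520694  -0.05907726] 0.013828136465256699
0.97 [158.8, 232.6, 211.0, 286.6]
0.95 [285.0, 256.1, 338.2, 300.0]
0.88 [164.8, 185.8, 219.2, 219.2]
0.78 [194.7, 290.6, 260.2, 327.8]
[[327.01140064 303.02929913]
 [284.44354934 288.52302134]
 [338.4873432  277.25348628]
 [296.92355324 263.56684402]]
```

>>> play_rows([
  [[1,0.007,0,0,0],[1,0.014,0,0,0],[1,0.021,0,0,0],[1,0.021,0,0,0]],
])

```text
clock: 13.9
tcp_pos: [0.5655, -0.1039, 0.0196]
orientation: [2.278, 2.159, -0.004]
contact_force: [-1.7, -7.9, -1.3]
grip_width: 0.0135
gripper_force: 39.4
```

Run:
```python
from loc import *
o=get_obs(); h,R=head(o);l=L(o["tcp_pos"]); print(l,h,o["contact_force"],o["moment"],o["grip_width"])
f=viewer.grab_frame("scene"); save(f,"s8")
cv2.imwrite('pics/c8.png',cv2.resize(f["pixels"][240:340,270:410,::-1],None,fx=5.5,fy=5.5,interpolation=cv2.INTER_CUBIC))
```

```text
[ 0.0026 -0.0901  0.0196] -3.0631861785740617 [-1.70412515 -7.90965157 -1.3378173 ] [-1.91831006  0.37518516  0.0877708 ] 0.013531051115686905
```

View pics/c8.png

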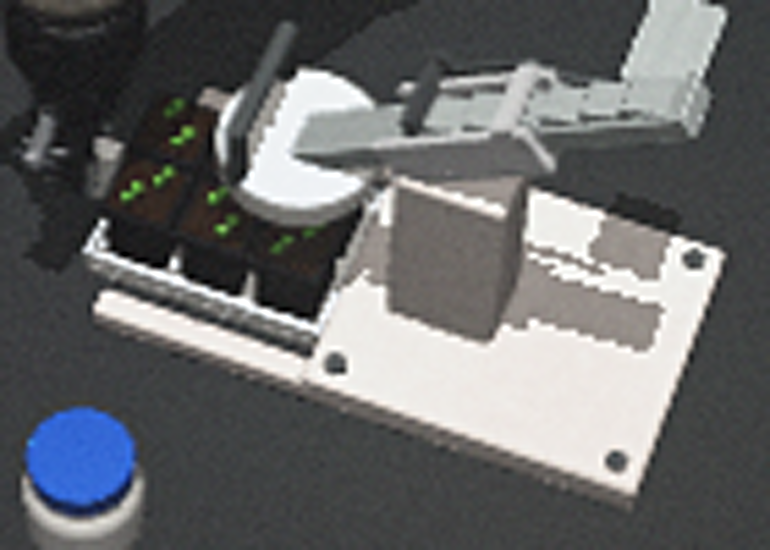

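The lamp is at the top, clear above the pots. The tray front is flush with the foot and parallel to the prong, and the tool stalled at -8 N, so the tray is home. Releasing and rising.

>>> play_rows([
  [[0.35,0,0,0,0],[0.35,0,0,0,0],[0.35,0,0,0,0],[0.35,0,0,-0.1,0],[0.35,0,0,-0.25,0],[0.35,0,0,-0.4,0],[0.35,0,0,-0.6,0],[0.35,0,0,-0.8,0],[1,0,0,-1,0],[1,0,-0.2,-1,0],[1,0,-0.4,-1,0],[1,0,-0.4,-1,0]],
])

```text
clock: 14.95
tcp_pos: [0.4774, -0.096, 0.2176]
orientation: [-2.273, -2.155, 0.003]
contact_force: [-1.3, -0.6, -2.0]
grip_width: -0.0001
gripper_force: 0.0
```

>>> play_rows([
  [[1,0,0,-0.2,0],[1,0,0,-0.4,0],[1,0.2,0,-0.45,0],[1,0.4,0,-0.45,0],[1,0.6,0,-0.45,0],[1,0.8,0,-0.45,0],[1,1,0,-0.45,0],[1,1,0,-0.45,0]],
])

```text
clock: 15.62
tcp_pos: [0.4956, 0.1137, 0.3089]
orientation: [-2.261, -2.177, -0.003]
contact_force: [-0.4, 1.1, -1.3]
grip_width: -0.0001
gripper_force: 0.0
```

Run:
```python
from loc import *
o=get_obs(); h,R=head(o);l=L(o["tcp_pos"]); print(l,h,o["contact_force"])
f=viewer.grab_frame("wrist"); save(f,"w9")
for q in viewer.trace(f,"pawl_tail")[:2]:
    ys,xs=np.nonzero(q["pixels"]); print(q["score"],q["rect"])
t=W([-.0627,.2161,.22]); print("tail px",proj(f,[W([-.0627+a,.2161+b,.22]) for a in(-.031,.031) for b in(-.02,.02)],o).round())
print("shift",R.T@(W([-.078,.2161,.24])-o["tcp_pos"])/.2)
```

```text
[-0.0783  0.1237  0.3089] -2.169959058612249 [-0.36330679  1.06646896 -1.30583202]
0.86 [303.1, 79.2, 444.3, 277.0]
tail px [[299. 141.]
 [299.  72.]
 [397. 142.]
 [402.  74.]]
shift [0.46096512 0.00741186 0.34579663]
```

View pics/w9.png

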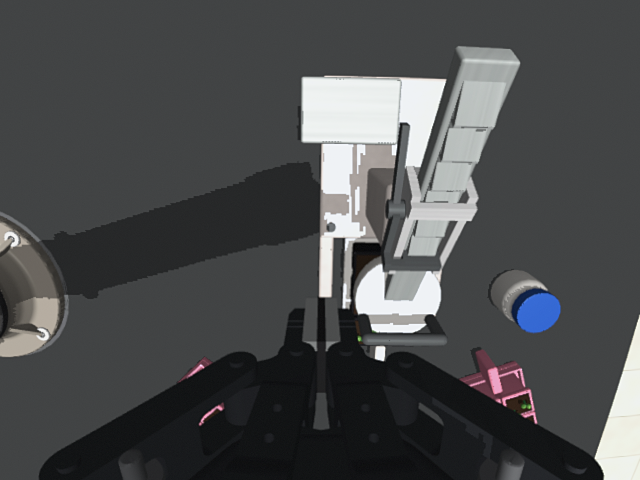

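The tail shows at columns 302–399, rows 78–143, as predicted. The rail's upper end is to its right and clear. Going above the tail.

>>> play_rows([
  [[1,0.2,0,0,0],[1,0.4,0,0,0],[1,0.46,0,0.1,0],[1,0.46,0,0.25,0],[1,0.46,0,0.35,0],[1,0.46,0,0.35,0],[1,0.46,0,0.35,0]],
])

```text
clock: 16.3
tcp_pos: [0.5007, 0.1938, 0.2389]
orientation: [-2.28, -2.162, 0.003]
contact_force: [0.3, -0.6, 0.1]
grip_width: 0.0001
gripper_force: 0.0
```

>>> play_rows([
  [[1,0,0,0.03,0],[1,0,0,0.06,0],[1,0,0,0.08,0],[1,0,0,0.1,0],[1,0,0,0.1,0]],
])

```text
clock: 16.72
tcp_pos: [0.5006, 0.1953, 0.2186]
orientation: [-2.277, -2.164, 0.001]
contact_force: [-0.4, 1.3, -0.2]
grip_width: 0.0003
gripper_force: 0.0
```

Run:
```python
from loc import *
o=get_obs(); h,R=head(o);l=L(o["tcp_pos"]); print(l,h,o["contact_force"])
```

```text
[-0.0774  0.2055  0.2186] -2.9089579371491037 [-0.38206727  1.29782281 -0.24055234]
```

>>> play_rows([
  [[1,0.045,0,-0.01,0],[1,0.045,0,0,0],[1,0.045,0,0.015,0],[1,0.045,0,0.015,0]],
])

```text
clock: 17.05
tcp_pos: [0.5019, 0.206, 0.2164]
orientation: [-2.275, -2.166, -0.004]
contact_force: [0.7, 2.8, 1.9]
grip_width: -0.0004
gripper_force: 1.2
```

>>> play_rows([
  [[1,0,0,0.015,0],[1,0,0,0.015,0]],
])

```text
clock: 17.22
tcp_pos: [0.5019, 0.2058, 0.2135]
orientation: [-2.276, -2.165, -0.004]
contact_force: [0.9, 4.1, 3.9]
grip_width: 0.0
gripper_force: 2.1
```

>>> play_rows([
  [[1,0,0,0.015,0],[1,0,0,0.015,0]],
])

```text
clock: 17.38
tcp_pos: [0.5017, 0.2053, 0.2103]
orientation: [-2.276, -2.165, -0.002]
contact_force: [-0.2, 3.7, 3.1]
grip_width: 0.0
gripper_force: 1.9
```

Contact came at about z = 0.217. First short press (to about 0.197), then let go and wait.

>>> play_rows([
  [[1,0,0,0.03,0],[1,0,0,0.06,0],[1,0,0,0.06,0],[1,0,0,0.06,0],[1,0,0,0.06,0],[1,0,0,-0.1,0],[1,0,0,-0.1,0],[1,0,0,-0.1,0]],
])

```text
clock: 18.05
tcp_pos: [0.5016, 0.2031, 0.2306]
orientation: [2.278, 2.162, -0.0]
contact_force: [0.5, -0.0, -0.1]
grip_width: -0.0
gripper_force: 0.0
```

```bash
cat > lm.py <<'E'
from loc import *
o=get_obs(); print(L(o["tcp_pos"]),o["contact_force"])
f=viewer.grab_frame("scene"); g=f["pixels"][:,:,::-1]; save(f,"L%d"%(o["clock"]*100))
q=viewer.trace(f,"lamp_handle"); print([(x["score"],x["rect"]) for x in q[:2]])
b=cv2.imread("pics/s8.png")
# dark bar: template from s8 (s=.122) matched along the rail's image track
u0=proj(f,W([0,-.085+.819*.122,.033+.574*.122+.06]))[0].round().astype(int)
t=b[u0[1]-16:u0[1]+17,u0[0]-12:u0[0]+5]
m=cv2.matchTemplate(g[200:340,250:380].copy(),t,cv2.TM_CCOEFF_NORMED); _,v,_,p=cv2.minMaxLoc(m)
c=np.array([p[0]+250+12,p[1]+200+16]); ss=np.arange(0,.131,.001)
e=[np.linalg.norm(proj(f,W([0,-.085+.819*s,.033+.574*s+.06]))[0].round(2)-c) for s in ss]
print("match",v,c,u0,"s=",ss[int(np.argmin(e))],min(e))
E
python3 lm.py
```

```text
[-0.0767  0.2133  0.2306] [ 0.52751834 -0.03975687 -0.05705908]
[(0.76, [306.7, 241.5, 394.8, 282.8])]
match 0.894707977771759 [312 254] [316 254] s= 0.106 0.2942787793912373
```

>>> play_rows([
  [[1,0,0,0,0],[1,0,0,0,0],[1,0,0,0,0],[1,0,0,0,0],[1,0,0,0,0],[1,0,0,0,0],[1,0,0,0,0],[1,0,0,0,0],[1,0,0,0,0],[1,0,0,0,0],[1,0,0,0,0],[1,0,0,0,0]],
])

```text
clock: 19.15
tcp_pos: [0.5014, 0.2045, 0.2301]
orientation: [-2.277, -2.164, -0.0]
contact_force: [-0.8, -0.2, -0.4]
grip_width: -0.0003
gripper_force: 0.0
```

```bash
python3 lm.py
```

```text
[-0.0771  0.2147  0.2301] [-0.76746426 -0.24917826 -0.37353191]
[(0.66, [307.1, 242.3, 391.0, 280.7])]
match 0.9154385924339294 [310 254] [316 254] s= 0.098 0.5323532661682487
```

>>> play_rows([
  [[1,0,0,0,0],[1,0,0,0,0],[1,0,0,0,0],[1,0,0,0,0],[1,0,0,0,0],[1,0,0,0,0],[1,0,0,0,0],[1,0,0,0,0]],
])

```text
clock: 19.92
tcp_pos: [0.5013, 0.2045, 0.2301]
orientation: [-2.277, -2.164, 0.0]
contact_force: [1.5, 1.1, 1.4]
grip_width: 0.0002
gripper_force: 0.0
```

```bash
python3 lm.py
```

```text
[-0.0771  0.2147  0.2301] [1.52897916 1.08157473 1.40097808]
[(0.87, [305.8, 242.7, 392.1, 283.6])]
match 0.9152911901473999 [310 254] [316 254] s= 0.098 0.5323532661682487
```

Seated one notch down (s = 0.098, stable). Second press.

>>> play_rows([
  [[1,0,0,0.06,0],[1,0,0,0.1,0],[1,0,0,0.13,0],[1,0,0,0.16,0],[1,0,0,0.16,0],[1,0,0,0.16,0],[1,0,0,0.0,0],[1,0,0,0,0],[1,0,0,0,0]],
])

```text
clock: 20.77
tcp_pos: [0.5016, 0.2036, 0.2309]
orientation: [2.278, 2.163, 0.001]
contact_force: [-0.8, 1.4, -0.6]
grip_width: 0.0
gripper_force: 0.0
```

```bash
python3 lm.py
```

```text
[-0.0768  0.2138  0.2309] [-0.82655935  1.38634429 -0.62678155]
[(0.82, [301.7, 243.8, 387.5, 284.6])]
match 0.9069827198982239 [307 255] [316 254] s= 0.08700000000000001 0.16999999999999751
```

>>> play_rows([
  [[1,0,0,0,0],[1,0,0,0,0],[1,0,0,0,0],[1,0,0,0,0],[1,0,0,0,0],[1,0,0,0,0],[1,0,0,0,0],[1,0,0,0,0],[1,0,0,0,0],[1,0,0,0,0],[1,0,0,0,0],[1,0,0,0,0]],
])

```text
clock: 21.87
tcp_pos: [0.5014, 0.2045, 0.2301]
orientation: [-2.277, -2.164, -0.0]
contact_force: [-0.1, -0.3, 1.2]
grip_width: 0.0002
gripper_force: 0.0
```

```bash
python3 lm.py
```

```text
[-0.0771  0.2147  0.2301] [-0.14252615 -0.3438164   1.20320926]
[(0.84, [300.4, 244.3, 386.5, 284.4]), (0.66, [285.2, 239.5, 403.0, 334.9])]
match 0.8950853943824768 [304 255] [316 254] s= 0.075 0.20099751242240468
```

Settled at 0.075, against 0.074 for two notches down. I'll move up clear of the tail and check once more before handing in.

>>> play_rows([
  [[1,0,0,-0.2,0],[1,0,0,-0.4,0],[1,0,0,-0.6,0],[1,0,-0.1,-0.7,0],[1,0,-0.2,-0.7,0],[1,0,-0.2,-0.7,0],[1,0,-0.2,-0.7,0],[1,0,-0.2,-0.7,0]],
])

```text
clock: 22.63
tcp_pos: [0.4615, 0.2064, 0.3698]
orientation: [-2.277, -2.164, 0.0]
contact_force: [-0.5, -0.2, -0.2]
grip_width: 0.0001
gripper_force: 0.0
```

```bash
python3 lm.py
python3 - <<'E'
from loc import *
f=viewer.grab_frame("scene")
cv2.imwrite('pics/end.png',cv2.resize(f["pixels"][220:350,210:410,::-1],None,fx=4,fy=4,interpolation=cv2.INTER_CUBIC))
E
```

```text
[-0.117   0.2146  0.3698] [-0.54500678 -0.22391691 -0.2044944 ]
[(0.94, [297.3, 246.2, 385.2, 283.3]), (0.44, [285.6, 237.3, 401.2, 332.9])]
match 0.8945670127868652 [304 255] [316 254] s= 0.075 0.20099751242240468
```

View pics/end.png

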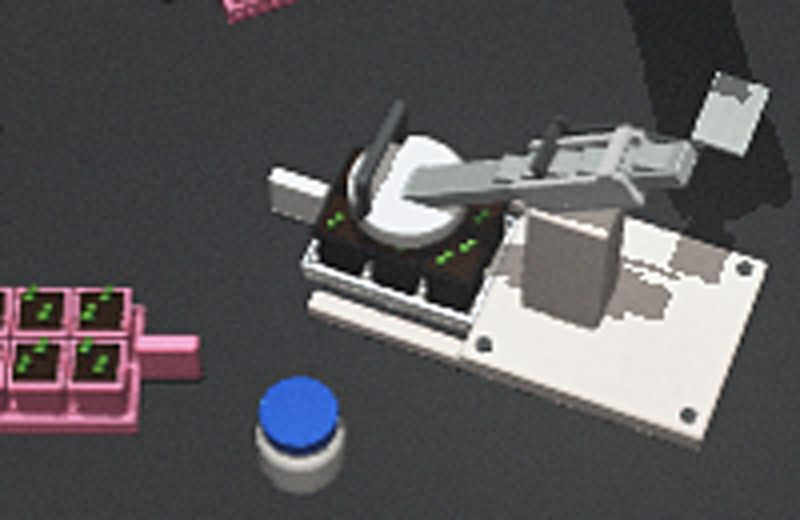

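The tray is home against the foot (edge at about (480,310)) and parallel to the prong. The lamp sits above the pots and the tail has sprung back to its seated place (~(730,113)). Handing in.

```bash
python3 -c "
from bench import r
print(r.hand_in())"
```

```text
the job is handed in; nothing more can be done
None
```

The job is handed in, with no verdict shown: the lamp went to the top notch, the tray was slid home against the foot, and the lamp was let down two notches (read as 0.075 m, notch at 0.074 m) with the pawl holding it clear above the pots, at about 23 s on the clock.

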